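Turn a moulded biscuit over with the turner

TASK

One of the three gingerbread biscuits on the baking tray lies on its face. Take the turner from its rest, slide its blade under that biscuit's edge with the blade's front edge kept in light touch with the silicone mat (steel cuts it, and the biscuit is brittle), tip the biscuit over so that it lies flat on the mat with its moulded face up, and lay the turner back on its rest as it was. Keep the gripper itself off the biscuit, and leave the other biscuits and the coffee cup where they are.

Things in the scene. Friction and masses are not known exactly. Their poses are not given: they have to be found in the camera images.
- biscuit: Biscuit to turn: brown, rigid, brittle, 64 (x) x 90 (y) x 10 mm, 55 g, in a row of three across the tray, plain flat back up. Origin: centre of its underside, the moulded face; z through its back: up now, down when done. x points roughly away from the robot; beyond it (+x) is free mat to fall on. Grips the mat well, slides easily on the blade; lifted at one edge it pivots about the other.
- biscuit_edge (a point): Foot of that biscuit's near long edge on the mat: 25 mm from its origin along -x, z 0. The face is only 50 x 76 mm: from it the lowest 3 mm of the sides slope out by 7 mm all round, the upper 7 mm are upright. So a thin blade lying on the mat finds its way under; one carried over 1.5 mm above the mat only shoves the biscuit along.
- biscuit_b: Another biscuit of the same size, already face up (a windmill in relief); leave it. Origin: centre of its underside, z up.
- biscuit_c: A third biscuit, likewise face up; leave it. Origin: centre of its underside, z up.
- turner: Offset kitchen turner, 210 mm long, 120 g. Origin: centre of the handle where to grip it, near its centre of mass; x along the handle to the blade, z up when the handle is level, as it lies in the rest. Handle black rubber, straight, flat-sided, 22 wide (y), 16 mm high, from x = -85 to +30 mm; a steel neck drops from it to the blade's root. Not measured while held; it may shift in the grip.
- turner_tip (a point): Middle of the front edge (underside) of a true blade: 125 mm ahead (+x) of the turner's origin, 50 mm below it (-z). The blade is flat steel, 60 mm wide, 69 mm long, 1.5 mm thick, pitched down 15 degrees to this straight edge. It is old and bent a little where it leaves its root: the real edge lies anywhere from 4 mm above to 4 mm below this point. Nothing measures that bend.
- mat: Beige silicone mat, 258 (x) x 388 mm (y), fixed in the tray. Origin: centre of its top surface, z up. The tray is warped, so the mat's height above the table differs from case to case by a few mm.
- tray: Aluminium baking tray, fixed, 270 (x) x 400 mm (y), rim 16 mm high. Origin: centre of its underside; the mat's top lies 8 mm above that.
- rest: White glazed utensil rest, fixed: dish 240 x 84 mm, floor 5, rim 10 mm above the table; x to the blade's end. Origin: on the table, right below the turner's origin as it lies there (61 mm up). A saddle 65 mm behind it, 18 mm thick, carries the handle 53 mm up in a notch 32 mm wide between lugs 67 mm high; a low ridge 56 mm ahead, 27 mm high, carries the blade's root; the blade hangs free.
- cup: White coffee cup on its saucer (one piece, saucer 148 mm across, 71 mm high), on the other side of the tray from the rest; leave it. Origin: centre of its underside.
Things that resemble listed ones, but are neither listed nor needed, are in the scene too. What is shaped like the biscuit but white is not meant.

How it is judged:
On the way, in this order (a step that is already met when the one before it is completed fails the run):
1. the blade's front edge is slid under the biscuit, touching the mat, while the biscuit lies on the tray (x of turner_tip in the frame of biscuit between -0.027 and 0.027 m and y of turner_tip in the frame of biscuit between -0.04 and 0.04 m and z of turner_tip in the frame of biscuit between -0.018 and 0.008 m and contact force between turner and mat above 0.2 N and angle between biscuit's own z axis and vertical below 0.35 rad), for 0.1 s.
2. the biscuit lies turned over on the mat, moulded face up (angle between biscuit's own z axis and vertical above 3.04 rad and x of biscuit in the frame of mat between -0.1 and 0.1 m and y of biscuit in the frame of mat between -0.155 and 0.155 m and z of biscuit in the frame of mat between 0.006 and 0.0125 m and linear speed of biscuit below 0.02 m/s), for 0.2 s.
3. the turner lies in its rest again (x of turner in the frame of rest between -0.02 and 0.02 m and y of turner in the frame of rest between -0.012 and 0.012 m and z of turner in the frame of rest between 0.056 and 0.066 m and z of turner_tip in the frame of rest between 0.004 and 0.018 m and x of turner_tip in the frame of rest between 0.1 and 0.15 m), for 0.2 s.
At the end, for the whole second after the job is handed in: the biscuit lies still and flat (within 0.1 rad) on the mat, moulded face up, its centre at least 29 mm (x) and 39 mm (y) inside the mat's edges; the turner lies still in the rest, handle in the notch, blade over the dish, within 20 mm along and 12 mm across of where it lay (all of step 3 and angle between biscuit's own z axis and vertical above 3.04 rad and x of biscuit in the frame of mat between -0.1 and 0.1 m and y of biscuit in the frame of mat between -0.155 and 0.155 m and z of biscuit in the frame of mat between 0.006 and 0.0125 m and linear speed of each of biscuit, turner below 0.01 m/s); the robot touches nothing.
It fails at once if the turner presses on the mat with more than 8 N (contact force between turner and mat above 8 N).
It fails at once if the turner presses on the biscuit with more than 10 N (contact force between turner and biscuit above 10 N).
It fails at once if the gripper or arm touches the biscuit (contact force between any of the fingers, the arm and biscuit above 0.2 N).
It fails at once if another biscuit is moved by more than 15 mm, or the cup by more than 20 mm (distance of any of biscuit_b, biscuit_c from where it was at the start of the episode above 0.015 m or distance of cup from where it was at the start of the episode above 0.02 m).
It also fails if it takes over 67 s, if anything falls off the work surface, if the arm or the gripper's body presses on something with over 40 N, if the wrist force passes 120 N, or if a joint passes its speed limit or range.

ROBOT

A 7-joint arm with a two-finger parallel gripper is mounted at the origin on the work surface. World frame = base frame: x ahead of the robot, y to its left, z up, the work surface at z = 0. Lengths are in m, angles in rad, forces in N, time in s.
With the tool pointing down it reaches from about 0.425 to 0.925 m from the base axis. Payload 6.8 kg.
Tool frame: the origin (TCP) lies between the finger pads; the fingertips stand 17 mm ahead of it and the grasp point (between the pads) lies 2 mm behind it; z points along the fingers, x is the direction in which the jaws open and shut, and the axes are right-handed (so a half turn about z gives the same grasp; the last joint's range is limited). The gripper opens to 85 mm and grips with 20 to 120 N. Pads are 22 mm wide; open, the fingers measure 114 mm over their backs; the gripper's body (76 mm by 85 mm) begins 54 mm behind the grasp point. The pads swing forward as they close: fully open they stand 13 mm farther back than shut.
Start: joints at [1.118, 0.477, 0.022, 1.555, -0.011, 1.109, -0.083], TCP at [0.228, -0.635, 0.248] pointing down, gripper open.
Joint ranges: [-2.96, 2.96], [-0.34, 2.1], [-1.41, 1.46], [0.24, 2.44], [-1.37, 4.51], [0.17, 1.92], [-2.96, 2.96]. Speed limits (rad/s): [2.39, 2.39, 3.14, 3.14, 3.14, 3.14, 3.14].

INTERFACE

Orientations are given as a unit quaternion [w, x, y, z].
In Python, from station import readout, read_camera, get_calibration, bot, models gives the robot as it stands.
- The arm moves only by the tool carry_out, never from a script. Its argument "deltas" is a list of rows, each a list of 2 entries, a list of its own where there are three numbers: the shift along the tool's x, y, z in cm, then the turn about the tool's z in degrees. A call has 1 to 10 rows; each row is the pose to reach, as a shift and turn from the pose measured when the call began, along the tool's axes at that moment; what a row does not reach only later rows make up. A row lasts 1/8 s, in which the tool goes at most 62.5 mm and 10.7 degrees, less where a joint would pass 70% of its speed; a pose out of reach is approached as far as the arm can. A call with a gripper value outside its range is refused whole. "hand" is the opening, from 0 (shut) to 1 (fully open), set as the call begins (left out, the last holds). The fingers move at their own pace and stop on an object; "newtons" is the grip in N (left out, the last holds). Time passes only in rows, so rows that repeat a pose let the fingers close. It gives the time, the measured TCP pose, the force and the opening at its end, in the units of the state.
- readout.get_obs(): the state, without advancing time (a new reading comes with each control period).
- read_camera(name): name is "side" or "top"; returns the picture (400x640x3 uint8, red, green, blue); there is no depth.
- get_calibration(name): a dict with "fov_y" (degrees; the focal length in pixels is half the picture's height over the tangent of half this angle, whatever the lens; pixels are square), "cx", "cy" (the principal point, pixels), "world_from_camera" (4x4, takes a point from camera to world coordinates). Camera axes: x right, y down, z forward; pixel columns grow to the right and rows downward; lengths in m; the calibration is good to about 2 mm. A picture is of the moment at which its call begins. get_calibration takes no time and is no camera call.
- bot.hand_in(): hands the job in, once; it reports no verdict.
Trained networks look in the newest picture that a camera, given by its name, has taken for a name from the list of things; names that differ only in an ending like _2 or _b are one class to them, and where a whole thing is asked for, a point or a joint stands for the part that bears it (a point fixed in the world has none). Each returns a list of dicts, best first, with "score" (0 to 1); they miss things now and then, are a little off and sometimes report something else, mostly with a low value. They report only what shows in the picture. A call takes as long as a camera call. They do not tell look-alikes from the thing itself.
- models.spot_in(query, camera): "centre" ([row, column] in pixels, amid what is visible of it).
The state is a dict: "t": time; "q": joint angles; "joint_vel": joint speeds; "joint_torque": joint torques, N m; "eef_pos": TCP position; "tool_rot": TCP orientation; "contact_force": force on the tool from outside, world axes, zero at the start; "torque": the same for the moment, N m; "gripper_width": opening from 0.0 (shut) to 1.0 (fully open).
Only numpy, scipy, OpenCV 4.12 (cv2) and the standard library are available. Lean on these libraries where they do the work, as an engineer would, in place of code of your own. Each camera call takes 0.05 s, during which the arm holds its last target. There are 200 camera calls.

## Working session

There is one attempt and no reset: what is moved stays moved. The work goes in short steps, Python scripts to look and compute and a tool call to move; the robot and the scene stay as the last step left them, time stands still between calls to the robot, and variables do not carry over. Pictures are saved under pics/ and viewed, about 8 in all and at most 12, crops included, and the job is handed in when it is done.

Besides the shell and the picture viewer there is one more tool, called after "Call:" as a command line: name --argument value ..., lists and objects as JSON in quotes. carry_out: Moves the arm, as the interface text tells. Its arguments: {"type":"object","properties":{"deltas":{"type":"array"},"hand":{"type":"number"},"newtons":{"type":"number"}},"required":["deltas"]}

```bash
mkdir -p pics
cat > h.py <<'E'
import numpy as np, cv2
from station import readout, read_camera, get_calibration, bot, models
def snap(cam,name,crop=None,scale=1):
    im=read_camera(cam)
    np.save('pics/'+name+'.npy',im)
    c=im if crop is None else im[crop[0]:crop[1],crop[2]:crop[3]]
    c=cv2.resize(c,None,fx=scale,fy=scale,interpolation=cv2.INTER_CUBIC)
    cv2.imwrite('pics/'+name+'.png',cv2.cvtColor(c,cv2.COLOR_RGB2BGR)); return im
def K(cam):
    c=get_calibration(cam); f=200/np.tan(np.radians(c['fov_y'])/2); return f,c['cx'],c['cy'],np.array(c['world_from_camera'])
def p2w(cam,u,v,z):  # u=col v=row
    f,cx,cy,T=K(cam); d=T[:3,:3]@np.array([(u-cx)/f,(v-cy)/f,1]); o=T[:3,3]
    return o+d*(z-o[2])/d[2]
def w2p(cam,P):
    f,cx,cy,T=K(cam); p=T[:3,:3].T@(np.array(P)-T[:3,3]); return np.array([cx+f*p[0]/p[2],cy+f*p[1]/p[2]])
E
python3 - <<'E'
from h import *
print(readout.get_obs())
for c in('top','side'): 
    im=snap(c,c+'0'); print(c,get_calibration(c),im.shape)
    for q in('biscuit','turner','rest','cup','mat'): print(q,[(np.round(d['centre']),round(d['score'],2)) for d in models.spot_in(q,c)])
E
```

```text
{'t': 0.0, 'q': array([ 1.11787958,  0.47780374,  0.02237475,  1.55649948, -0.01152035,
        1.10927174, -0.08308619]), 'joint_vel': array([-2.83232719e-04,  1.48411457e-03,  2.99075590e-04,  5.72635836e-05,
        5.06472094e-04, -1.15322014e-03, -3.53700670e-04]), 'joint_torque': array([-5.01131726e-04, -5.96467924e+01,  1.60771888e+00, -2.81203365e+01,
        1.23841257e-02,  9.53905284e-03, -2.04097637e-05]), 'eef_pos': array([ 0.22794257, -0.63473429,  0.24730364]), 'tool_rot': array([-4.76038464e-04,  8.17929733e-01, -5.75317384e-01, -7.95277327e-04]), 'contact_force': array([-0.92560616, -0.47582144, -0.09467344]), 'torque': array([ 0.02486203, -0.0410723 ,  0.01193344]), 'gripper_width': 0.9973629324354981}
top {'fov_y': 53.803306283874676, 'cx': 316.6573850742912, 'cy': 189.82115219054288, 'world_from_camera': array([[-5.11701807e-04, -9.92189675e-01,  1.24737274e-01,
         3.79333108e-01],
       [-9.99438172e-01,  4.68766200e-03,  3.31868364e-02,
        -2.02532137e-02],
       [-3.35123626e-02, -1.24650212e-01, -9.91634633e-01,
         1.23086256e+00],
       [ 
[... 345 characters left out ...]
0.41)]
mat [(array([137., 315.]), 0.65)]
side {'fov_y': 50.19413851656496, 'cx': 318.5110999406285, 'cy': 196.13857981533693, 'world_from_camera': array([[-0.9532139 , -0.16141727,  0.25559287,  0.24339415],
       [-0.30228735,  0.5023491 , -0.81010353,  0.98019463],
       [ 0.00236785, -0.84946445, -0.52764055,  0.68755546],
       [ 0.        ,  0.        ,  0.        ,  1.        ]])} (400, 640, 3)
biscuit [(array([203., 292.]), 0.82), (array([187., 298.]), 0.78), (array([231., 271.]), 0.77), (array([204., 380.]), 0.67)]
turner [(array([152., 383.]), 0.59)]
rest [(array([164., 386.]), 0.74)]
cup [(array([312., 323.]), 0.56), (array([149., 377.]), 0.42)]
mat [(array([212., 266.]), 0.79)]
```

View pics/top0.png

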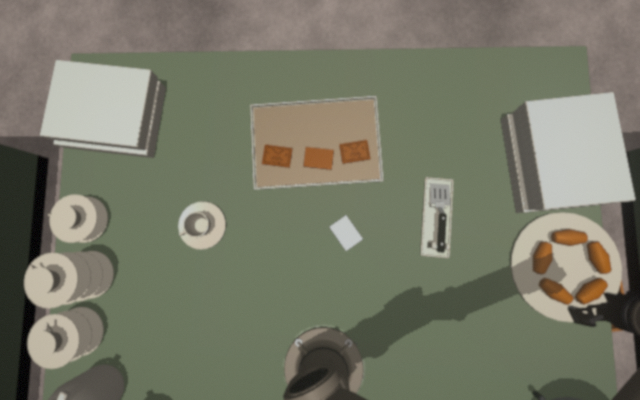

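View pics/side0.png

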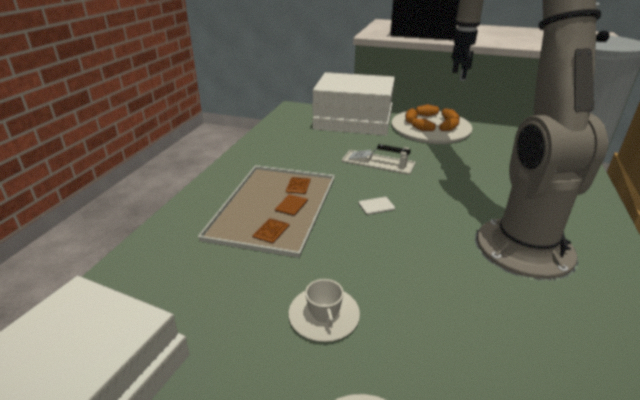

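Top view: a row of three biscuits at (row, col) 155,277 / 158,318 / 152,355. The middle one looks plain, the outer two patterned. The white biscuit-shaped item at 233,346 isn't meant. The turner and rest are at about 218,437. I'll confirm with one enlarged crop.

Run:
```python
from h import *
im=np.load('pics/top0.npy')
c=np.hstack([cv2.resize(im[90:195,245:389],None,fx=3.5,fy=3.5,interpolation=cv2.INTER_CUBIC)[:360],cv2.resize(im[172:264,408:466],None,fx=3.92,fy=3.92,interpolation=cv2.INTER_CUBIC)[:360]])
cv2.imwrite('pics/c1.png',cv2.cvtColor(c,cv2.COLOR_RGB2BGR));print(c.shape)
hsv=cv2.cvtColor(im,cv2.COLOR_RGB2HSV)
m=((hsv[...,1]>165)&(hsv[...,2]>60)).astype(np.uint8); m[:135]=0;m[180:]=0;m[:,:255]=0;m[:,378:]=0
n,l,s,ce=cv2.connectedComponentsWithStats(m)
for i in range(1,n):
    if s[i,4]>100:
        r=cv2.minAreaRect(np.argwhere(l==i)[:,::-1].astype(np.float32)); b=cv2.boxPoints(r)
        print(s[i],ce[i],r); print([np.round(p2w('top',*p,0.02),4) for p in [ce[i],*b]])
```

```text
(360, 731, 3)
[341 142  27  20 340] [354.18529412 151.60882353] ((354.3243103027344, 151.44593811035156), (16.439899444580078, 25.153045654296875), 80.53767395019531)
[array([ 0.6515, -0.0972,  0.02  ]), array([ 0.6717, -0.0548,  0.02  ]), array([ 0.6842, -0.1325,  0.02  ]), array([ 0.6324, -0.1401,  0.02  ]), array([ 0.6199, -0.0628,  0.02  ])]
[263 146  28  20 450] [276.62       155.69333333] ((276.66156005859375, 155.7077178955078), (26.047290802001953, 17.3648624420166), 7.125016689300537)
[array([0.6403, 0.1461, 0.02  ]), array([0.6182, 0.1898, 0.02  ]), array([0.6735, 0.1839, 0.02  ]), array([0.6624, 0.102 , 0.02  ]), array([0.6074, 0.1084, 0.02  ])]
[305 149  27  19 411] [318.02676399 157.71289538] ((318.1683349609375, 157.81683349609375), (25.373449325561523, 16.716625213623047), 5.710593223571777)
[array([0.6329, 0.0159, 0.02  ]), array([0.6104, 0.0576, 0.02  ]), array([0.6635, 0.0525, 0.02  ]), array([ 0.6547, -0.0267,  0.02  ]), array([ 0.6019, -0.0212,  0.02  ])]
```

View pics/c1.png

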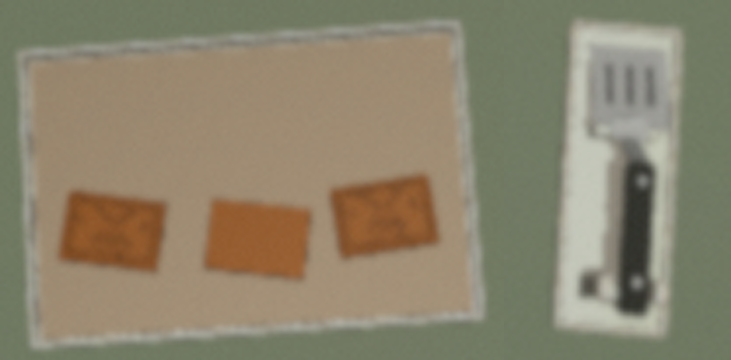

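The crop confirms it: the middle biscuit (158,318) is plain, with its back up. The left and right ones carry the relief and aren't to be touched. Next I'll fit the tray, biscuit, rest and handle.

```bash
cat >> h.py <<'E'
from scipy.optimize import least_squares
def fit_rect(cam,px,L,W,z):
    # px: 4 pixel corners ordered (+x+y),(+x-y),(-x-y),(-x+y)
    loc=np.array([[L,W],[L,-W],[-L,-W],[-L,W]])/2
    def r(p):
        c,s=np.cos(p[2]),np.sin(p[2]); w=loc@np.array([[c,s],[-s,c]])+p[:2]
        return np.concatenate([w2p(cam,[*a,z])-b for a,b in zip(w,px)])
    x0=np.mean([p2w(cam,*b,z)[:2] for b in px],0)
    s=least_squares(r,[*x0,0]); return s.x,np.sqrt(np.mean(s.fun**2))
E
python3 - <<'E'
from h import *
A=lambda l:[(408+x/3.92,172+y/3.92) for x,y in l]
B=lambda l:[(245+x/3.5,90+y/3.5) for x,y in l]
print('tray',fit_rect('top',B([(18,51),(460,22),(483,320),(33,347)]),.27,.40,.016+.002))
print('rest',fit_rect('top',A([(70,18),(179,27),(165,338),(52,326)]),.24,.084,.010))
for n,p in dict(hfront=(135,163),hback=(127,313),bladefrontL=(87,46),bladefrontR=(162,44),rootL=(84,122),rootR=(160,130)).items():
    print(n,p2w('top',*A([p])[0],.069 if n[0]=='h' else (.013 if 'front' in n else .03)))
print('biscuit',fit_rect('top',B([(211,198),(311,210),(303,281),(204,268)]),.064,.09,.022))
f=np.load('pics/top0.npy')
# handle dark mask
g=f[225-25:260,425:452].max(2); ys,xs=np.nonzero(g<70)
print(cv2.minAreaRect(np.c_[xs+425,ys+200].astype(np.float32)),len(xs))
# side view handle
s=np.load('pics/side0.npy')[140:165,370:415].max(2); ys,xs=np.nonzero(s<70); print('side',xs.min()+370,xs.max()+370,ys.min()+140,ys.max()+140, np.median(xs)+370,np.median(ys)+140)
E
```

```text
tray (array([0.68273732, 0.02324614, 0.05749472]), np.float64(0.5982218037706336))
rest (array([ 0.44793857, -0.35064486, -0.09013691]), np.float64(0.4160819302273484))
hfront [ 0.45385191 -0.34865964  0.069     ]
hback [ 0.34346519 -0.33842515  0.069     ]
bladefrontL [ 0.54983248 -0.33069688  0.013     ]
bladefrontR [ 0.55111532 -0.38927815  0.013     ]
rootL [ 0.48815464 -0.32192381  0.03      ]
rootR [ 0.48175569 -0.37978525  0.03      ]
biscuit (array([ 0.63052337,  0.01445977, -0.12452633]), np.float64(0.20089894817852297))
((441.11553955078125, 232.0362091064453), (5.872202396392822, 36.23148727416992), 3.3664605617523193) 183
side 377 409 145 154 391.0 149.0
```

```bash
cat >> h.py <<'E'
from scipy.spatial.transform import Rotation as R
def go(P,yaw=None):
    """delta in tool axes (cm, deg) to TCP P and handle heading yaw (deg; handle = tool -y)"""
    o=readout.get_obs(); q=o['tool_rot']; M=R.from_quat([q[1],q[2],q[3],q[0]]).as_matrix()
    h=np.degrees(np.arctan2(-M[1,1],-M[0,1])); d=M.T@(np.array(P)-o['eef_pos'])*100
    print('t',round(o['t'],2),'pos',np.round(o['eef_pos'],4),'head',round(h,2),'F',np.round(o['contact_force'],2),'T',np.round(o['torque'],3),'w',round(o['gripper_width'],3))
    print('delta',np.round(d,2),'turn',None if yaw is None else round(h-yaw,1)); return M,h
E
python3 - <<'E'
from h import *
go([.427,-.347,.059],-5.2)
E
```

```text
t 0.6 pos [ 0.2281 -0.6353  0.2483] head 19.75 F [ 0.17 -1.    0.39] T [0.019 0.002 0.007] w 0.999
delta [-20.41 -28.46  18.93] turn 24.9
```

Call:
carry_out --deltas '[[[-3.4,-4.8,1.5],5],[[-7,-9.6,3],10],[[-10.5,-14.5,5],15],[[-14,-19.5,6.5],20],[[-17.5,-24.5,8],25],[[-20.4,-28.5,9],25],[[-20.4,-28.5,9],25],[[-20.4,-28.5,9],25]]' --hand 1

```text
t: 1.6
eef_pos: [0.4273, -0.3475, 0.1585]
tool_rot: [-0.0, -0.674, 0.739, -0.0]
contact_force: [-0.2, -0.6, 0.1]
gripper_width: 1.001
```

Run:
```python
from h import *
go([.427,-.347,.059],-5.2)
a=snap('top','top1',(170,270,390,490),4); b=snap('side','side1')
c=np.hstack([cv2.resize(a[180:265,400:480],None,fx=5,fy=5),cv2.resize(b[90:175,340:420],None,fx=5,fy=5)])[:, :800]
cv2.imwrite('pics/c2.png',c[...,::-1])
print('exp. TCP px',w2p('top',readout.get_obs()['eef_pos']))
```

```text
t 1.6 pos [ 0.4273 -0.3475  0.1585] head -5.24 F [-0.17 -0.64  0.06] T [0.026 0.042 0.05 ] w 1.001
delta [-0.05  0.04  9.95] turn -0.0
exp. TCP px [452.24206042 221.55181272]
```

View pics/c2.png

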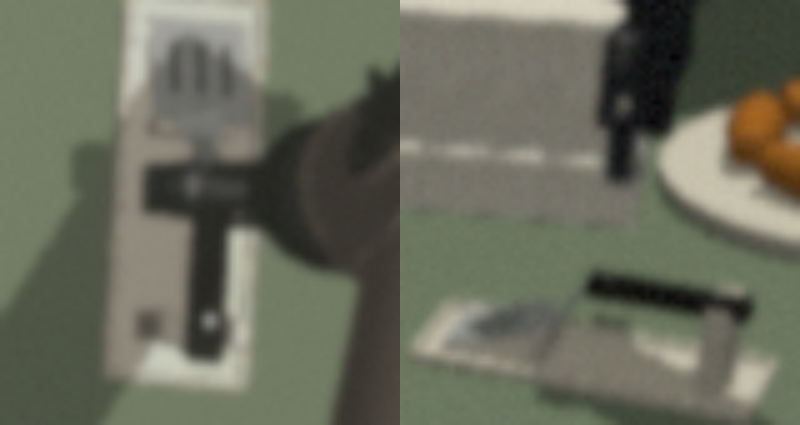

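The gripper sits over the handle, aligned with it. The side view shows the handle level in the saddle.

Call:
carry_out --deltas '[[[0,0,3],0],[[0,0,6],0],[[0,0,8.5],0],[[0,0,9.9],0],[[0,0,9.9],0]]'

```text
t: 2.33
eef_pos: [0.4258, -0.3491, 0.0591]
tool_rot: [-0.001, -0.673, 0.74, 0.0]
contact_force: [0.4, 0.3, 0.2]
gripper_width: 0.995
```

Call:
carry_out --deltas '[[[0,0,0],0],[[0,0,0],0],[[0,0,0],0],[[0,0,0],0],[[0,0,0],0],[[0,0,0],0],[[0,0,0],0],[[0,0,0],0]]' --hand 0 --newtons 100

```text
t: 3.32
eef_pos: [0.4262, -0.3492, 0.0599]
tool_rot: [-0.0, -0.673, 0.74, -0.0]
contact_force: [-1.0, 0.6, 7.0]
gripper_width: 0.237
```

Run:
```python
from h import *
go([.427,-.347,.059],-5.2)
```

```text
t 3.33 pos [ 0.4262 -0.3492  0.0599] head -5.46 F [-0.95  0.58  6.96] T [ 0.227  0.264 -0.041] w 0.237
delta [-0.23 -0.06  0.09] turn -0.3
```

Call:
carry_out --deltas '[[[0,0,-0.3],0],[[0,0,-1],0],[[0,0,-2.5],0],[[0,0,-4.5],0],[[0,0,-7],0],[[0,0,-9],0],[[0,0,-10],0],[[0,0,-10],0],[[0,0,-10],0]]'

```text
t: 4.45
eef_pos: [0.4258, -0.3488, 0.1593]
tool_rot: [-0.001, -0.673, 0.74, 0.0]
contact_force: [0.3, 0.1, -2.1]
gripper_width: 0.236
```

Run:
```python
from h import *
go([.427,-.347,.059],-5.2)
# plan: biscuit pose and mat extents in biscuit frame
bx,by,yb=.6315,.0150,np.radians(-6.8); c,s=np.cos(yb),np.sin(yb)
tx,ty,yt=.6827,.0232,.0575
for y in(-.03,0,.03):
    p=np.array([bx,by])+y*np.array([-s,c])
    # distance back along -x to mat near edge (tray x=-.129)
    n=np.array([np.cos(yt),np.sin(yt)]); d0=(p-[tx,ty])@n; print(y,(d0+.129)/(np.array([c,s])@n),(d0+.131)/(np.array([c,s])@n))
for xl in(-.037,):
    tip=np.array([bx,by])+xl*np.array([c,s]); o=tip-.125*np.array([c,s]); print('tip',tip,'TCP',o)
a=snap('top','top2'); b=snap('side','side2')
cc=np.hstack([cv2.resize(a[150:235,400:480],None,fx=5,fy=5),cv2.resize(b[90:175,350:430],None,fx=5,fy=5)])
cv2.imwrite('pics/c3.png',cc[...,::-1])
```

```text
t 4.45 pos [ 0.4258 -0.3488  0.1593] head -5.46 F [ 0.29  0.05 -2.07] T [0.066 0.102 0.031] w 0.236
delta [-0.2  -0.12 10.03] turn -0.3
-0.03 0.0732897320911608 0.07532117891431665
0 0.07863057883533461 0.08066202565849047
0.03 0.08397142557950842 0.08600287240266427
tip [0.59476028 0.01938095] TCP [0.47063959 0.03418144]
```

View pics/c3.png

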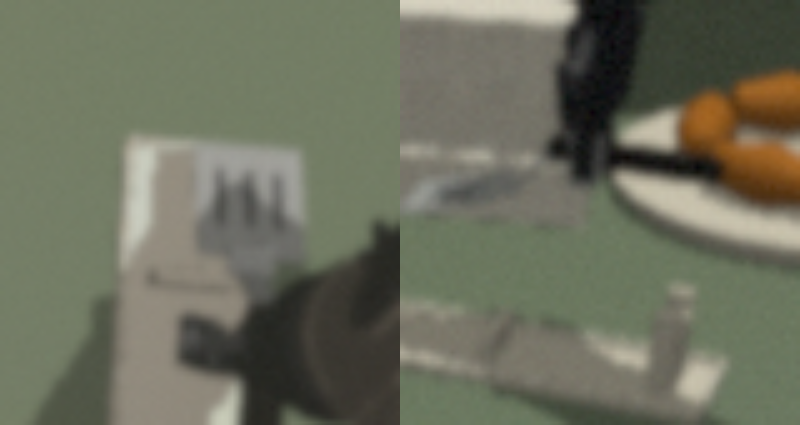

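The turner is held level and clear of the rest. Next I'll carry it to just in front of the biscuit's near edge.

```bash
cat >> h.py <<'E'
B=np.array([.632,.015]);YB=-6.6
ex=np.array([np.cos(np.radians(YB)),np.sin(np.radians(YB))])
def tcp_for(xl,z): return [*(B+(xl-.125)*ex),z]
E
python3 - <<'E'
from h import *
print(tcp_for(-.036,.1)); go(tcp_for(-.036,.1),YB)
E
```

```text
[np.float64(0.4720669847383362), np.float64(0.033504881229351524), 0.1]
t 4.55 pos [ 0.4257 -0.3488  0.1591] head -5.46 F [-0.07  0.36 -1.06] T [ 0.053  0.009 -0.047] w 0.238
delta [-38.5   -0.98   5.9 ] turn 1.1
```

Call:
carry_out --deltas '[[[-3,0,0],0],[[-7,-0.2,0],0],[[-11.5,-0.3,0],0.3],[[-16,-0.4,0],0.5],[[-20.5,-0.5,0],0.7],[[-25,-0.6,0],1],[[-29.5,-0.8,0],1.1],[[-33.5,-0.9,0],1.1],[[-36.5,-1,0],1.1],[[-38.5,-1,0],1.1]]'

```text
t: 5.8
eef_pos: [0.4721, 0.0352, 0.1585]
tool_rot: [-0.001, -0.666, 0.746, 0.001]
contact_force: [0.3, 0.1, -0.9]
gripper_width: 0.24
```

Call:
carry_out --deltas '[[[0,0,1],0],[[0,0,3],0],[[0,0,4.8],0],[[0,0,5.9],0],[[0,0,6.3],0],[[0,0,6.3],0],[[0,0,6.3],0]]'

```text
t: 6.68
eef_pos: [0.4724, 0.0353, 0.096]
tool_rot: [-0.0, -0.666, 0.746, 0.001]
contact_force: [-0.0, -0.3, -1.8]
gripper_width: 0.238
```

Run:
```python
from h import *
go(tcp_for(-.036,.075),YB)
a=snap('top','top3'); b=snap('side','side3')
F=[];
for i in range(4):
    o=readout.get_obs();F.append([*o['contact_force'],*o['torque']]); read_camera('top')
print(np.round(np.mean(F,0),3),np.round(np.std(F,0),3))
cc=np.hstack([cv2.resize(a[120:205,270:350],None,fx=5,fy=5),cv2.resize(b[160:245,270:350],None,fx=5,fy=5)])
cv2.imwrite('pics/c4.png',cc[...,::-1])
```

```text
t 6.67 pos [0.4724 0.0353 0.096 ] head -6.46 F [-0.02 -0.3  -1.81] T [ 0.028  0.034 -0.012] w 0.238
delta [0.18 0.01 2.1 ] turn 0.1
[ 0.3    0.211 -1.532 -0.009  0.029 -0.011] [0.319 0.684 0.21  0.028 0.014 0.046]
```

View pics/c4.png

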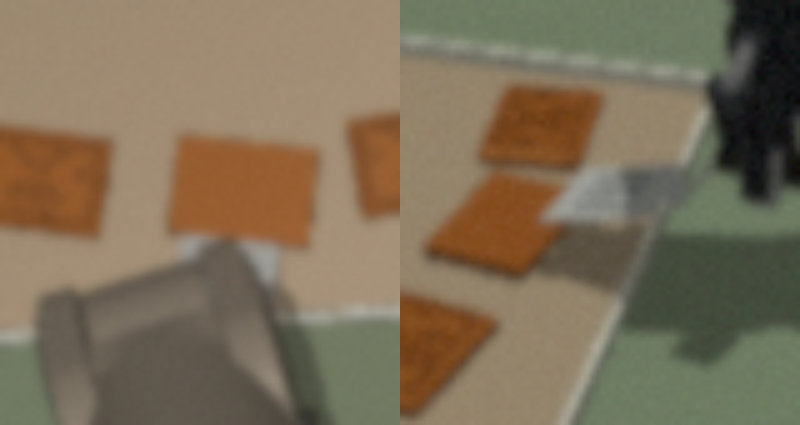

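Run:
```python
from h import *
for z in (.043,.047,.051): print(z,p2w('side',270+140/5,160+220/5,z),p2w('side',270+187/5,160+168/5,z), p2w('top',316,168,z))
o=np.array([.4724,.0353]); print('tip nominal',o+.125*ex,'corners',o+.125*ex+.03*np.array([-ex[1],ex[0]]),o+.125*ex-.03*np.array([-ex[1],ex[0]]))
print('biscuit near edge mid',B-.032*ex)
for u,v in ((425,250),(522,275),(565,180),(490,168)): print('side biscuit corner',p2w('side',270+(u-400)/5,160+v/5,.021))
```

```text
0.043 [0.59735596 0.04746947 0.043     ] [ 0.59037328 -0.01284015  0.043     ] [0.59606785 0.0214792  0.043     ]
0.047 [0.59515934 0.0532578  0.047     ] [ 0.58821999 -0.00667755  0.047     ] [0.59533802 0.02133867 0.047     ]
0.051 [0.59296271 0.05904613 0.051     ] [ 5.86066695e-01 -5.14943363e-04  5.10000000e-02] [0.59460819 0.02119814 0.051     ]
tip nominal [0.5965716  0.02093286] corners [0.60001971 0.05073404] [ 0.59312348 -0.00886833]
biscuit near edge mid [0.60021207 0.01867799]
side biscuit corner [0.66037784 0.06459119 0.021     ]
side biscuit corner [0.59982769 0.07126962 0.021     ]
side biscuit corner [ 0.61021776 -0.02988704  0.021     ]
side biscuit corner [ 0.65736137 -0.0290119   0.021     ]
```

Call:
carry_out --deltas '[[[0.1,0,1.2],0],[[0.2,0,2.3],0],[[0.2,0,2.7],0],[[0.2,0,2.8],0],[[0.2,0,2.8],0]]'

```text
t: 7.6
eef_pos: [0.4719, 0.0334, 0.0678]
tool_rot: [-0.001, -0.666, 0.746, 0.001]
contact_force: [0.0, 0.0, -1.0]
gripper_width: 0.239
```

```bash
python3 -c "
from h import *
go(tcp_for(-.036,.06),YB)"
```

```text
t 7.6 pos [0.4719 0.0334 0.0678] head -6.44 F [ 0.03  0.04 -1.  ] T [ 0.07   0.138 -0.04 ] w 0.239
delta [-0.01 -0.02  0.78] turn 0.2
```

Call:
carry_out --deltas '[[[0,0,0.1],0],[[0,0,0.2],0],[[0,0,0.2],0]]'

```text
t: 7.98
eef_pos: [0.4719, 0.0334, 0.0658]
tool_rot: [-0.001, -0.666, 0.746, 0.001]
contact_force: [0.6, -0.2, -1.4]
gripper_width: 0.238
```

```bash
cat >> h.py <<'E'
def ft(n=2):
    F=[]
    for i in range(n):
        o=readout.get_obs();F.append([*o['contact_force'],*o['torque']])
        if i<n-1: read_camera('side')
    print('mean F,T',np.round(np.mean(F,0),3))
E
python3 -c "
from h import *
go(tcp_for(-.036,.06),YB);ft()"
```

```text
t 7.97 pos [0.4719 0.0334 0.0658] head -6.44 F [ 0.55 -0.17 -1.37] T [0.012 0.063 0.066] w 0.238
delta [-0.01 -0.02  0.58] turn 0.2
mean F,T [ 0.334 -0.123 -1.097  0.02   0.056  0.036]
```

Call:
carry_out --deltas '[[[0,0,0.1],0],[[0,0,0.1],0]]'

```text
t: 8.28
eef_pos: [0.4718, 0.0334, 0.0648]
tool_rot: [-0.001, -0.666, 0.746, 0.001]
contact_force: [-0.6, -0.2, -1.2]
gripper_width: 0.237
```

Call:
carry_out --deltas '[[[0,0,0.1],0],[[0,0,0.1],0]]'

```text
t: 8.52
eef_pos: [0.4718, 0.0334, 0.0637]
tool_rot: [-0.001, -0.666, 0.746, 0.001]
contact_force: [0.1, 1.1, -0.1]
gripper_width: 0.237
```

```bash
python3 -c "
from h import *
go(tcp_for(-.036,.06),YB);ft()"
```

```text
t 8.53 pos [0.4718 0.0334 0.0637] head -6.45 F [ 0.11  1.12 -0.1 ] T [ 0.047  0.038 -0.014] w 0.237
delta [-0.02 -0.03  0.37] turn 0.2
mean F,T [-0.031  0.355 -0.591 -0.004  0.048  0.005]
```

Call:
carry_out --deltas '[[[0,0,0.1],0],[[0,0,0.1],0]]'

```text
t: 8.82
eef_pos: [0.4717, 0.0334, 0.0626]
tool_rot: [-0.001, -0.666, 0.746, 0.001]
contact_force: [0.8, -0.1, -1.6]
gripper_width: 0.241
```

```bash
python3 -c "
from h import *
go(tcp_for(-.036,.06),YB);ft(3)"
```

```text
t 8.82 pos [0.4717 0.0334 0.0626] head -6.45 F [ 0.77 -0.08 -1.61] T [-0.047  0.089  0.011] w 0.241
delta [-0.02 -0.03  0.26] turn 0.2
mean F,T [ 0.348 -0.653 -1.347 -0.003  0.082 -0.007]
```

Call:
carry_out --deltas '[[[0,0,0.1],0],[[0,0,0.1],0]]'

```text
t: 9.18
eef_pos: [0.4717, 0.0334, 0.0616]
tool_rot: [-0.001, -0.666, 0.746, 0.001]
contact_force: [-0.3, 0.4, -1.1]
gripper_width: 0.237
```

```bash
python3 -c "
from h import *
go(tcp_for(-.036,.06),YB);ft(3)"
```

```text
t 9.18 pos [0.4717 0.0334 0.0616] head -6.44 F [-0.26  0.37 -1.1 ] T [-0.     0.009  0.008] w 0.237
delta [-0.02 -0.03  0.16] turn 0.2
mean F,T [-0.066  0.123 -0.735 -0.026  0.029  0.029]
```

Call:
carry_out --deltas '[[[0,-0.03,0.08],0],[[0,-0.03,0.08],0]]'

```text
t: 9.52
eef_pos: [0.4721, 0.0334, 0.0608]
tool_rot: [-0.001, -0.666, 0.746, 0.001]
contact_force: [0.2, 0.5, -0.4]
gripper_width: 0.24
```

```bash
python3 -c "
from h import *
go(tcp_for(-.036,.06),YB);ft(3)"
```

```text
t 9.53 pos [0.4721 0.0334 0.0608] head -6.44 F [ 0.21  0.51 -0.38] T [ 0.022  0.075 -0.011] w 0.24
delta [-0.01  0.    0.08] turn 0.2
mean F,T [ 0.102 -0.254 -0.744  0.011  0.051 -0.02 ]
```

Call:
carry_out --deltas '[[[0,0,0.08],0],[[0,0,0.08],0]]'

```text
t: 9.88
eef_pos: [0.4721, 0.0334, 0.0601]
tool_rot: [-0.001, -0.666, 0.746, 0.001]
contact_force: [0.3, -0.1, -0.4]
gripper_width: 0.242
```

```bash
python3 -c "
from h import *
go(tcp_for(-.036,.06),YB);ft(3)"
```

```text
t 9.88 pos [0.4721 0.0334 0.0601] head -6.45 F [ 0.3  -0.15 -0.36] T [ 0.046 -0.019  0.014] w 0.242
delta [-0.01  0.01  0.01] turn 0.2
mean F,T [-0.301 -0.147  0.17   0.01  -0.012 -0.019]
```

Call:
carry_out --deltas '[[[0,0,0.05],0],[[0,0,0.05],0]]'

```text
t: 10.22
eef_pos: [0.4721, 0.0334, 0.0597]
tool_rot: [-0.001, -0.666, 0.746, 0.001]
contact_force: [-1.1, 0.1, 1.3]
gripper_width: 0.241
```

```bash
python3 -c "
from h import *
go(tcp_for(-.036,.06),YB);ft(4)"
```

```text
t 10.22 pos [0.4721 0.0334 0.0597] head -6.44 F [-1.12  0.12  1.27] T [ 0.037  0.029 -0.03 ] w 0.241
delta [-0.01  0.01 -0.03] turn 0.2
mean F,T [-1.091  0.114  1.797  0.004  0.038 -0.026]
```

Fz is up about 3 N from its free-air value, so something is touching. Sliding forward a few mm tells mat from rim: on the rim the force would vanish.

Call:
carry_out --deltas '[[[0,-0.15,0],0],[[0,-0.3,0],0],[[0,-0.4,0],0],[[0,-0.4,0],0]]'

```text
t: 10.88
eef_pos: [0.4763, 0.0329, 0.0597]
tool_rot: [-0.001, -0.666, 0.746, 0.001]
contact_force: [-0.6, 0.7, 1.2]
gripper_width: 0.241
```

```bash
python3 -c "
from h import *
go(tcp_for(-.015,.06),YB);ft(3)"
```

```text
t 10.88 pos [0.4763 0.0329 0.0597] head -6.45 F [-0.59  0.69  1.18] T [-0.015 -0.141  0.052] w 0.241
delta [-0.   -1.67 -0.04] turn 0.1
mean F,T [-0.499  0.786  0.827 -0.023 -0.156  0.018]
```

Call:
carry_out --deltas '[[[0,-0.2,0],0],[[0,-0.4,0],0],[[0,-0.6,0],0],[[0,-0.8,0],0],[[0,-0.8,0],0]]'

```text
t: 11.6
eef_pos: [0.4847, 0.032, 0.0597]
tool_rot: [-0.0, -0.666, 0.746, 0.001]
contact_force: [-0.5, -0.8, 0.3]
gripper_width: 0.24
```

```bash
python3 -c "
from h import *
go(tcp_for(-.015,.06),YB);ft(3)"
```

```text
t 11.6 pos [0.4847 0.032  0.0597] head -6.45 F [-0.49 -0.84  0.32] T [-0.033 -0.102 -0.015] w 0.24
delta [-0.   -0.83 -0.03] turn 0.1
mean F,T [ 0.013 -0.265  0.476 -0.053 -0.135  0.002]
```

Call:
carry_out --deltas '[[[0,-0.25,0.02],0],[[0,-0.5,0.02],0],[[0,-0.75,0.02],0],[[0,-1,0.02],0],[[0,-1.2,0.02],0],[[0,-1.2,0.02],0]]'

```text
t: 12.45
eef_pos: [0.497, 0.0306, 0.0596]
tool_rot: [0.0, -0.666, 0.746, 0.0]
contact_force: [-0.5, 0.6, 1.0]
gripper_width: 0.235
```

Run:
```python
from h import *
go(tcp_for(-.0,.06),YB);ft(3)
a=snap('top','top4'); b=snap('side','side4')
cc=np.hstack([cv2.resize(a[120:205,270:350],None,fx=5,fy=5),cv2.resize(b[160:245,270:350],None,fx=5,fy=5)])
cv2.imwrite('pics/c5.png',cc[...,::-1])
```

```text
t 12.45 pos [0.497  0.0306 0.0596] head -6.46 F [-0.47  0.63  1.  ] T [-0.071 -0.092  0.018] w 0.235
delta [ 0.   -1.09 -0.05] turn 0.1
mean F,T [ 0.047  0.318  0.303 -0.074 -0.169  0.016]
```

View pics/c5.png

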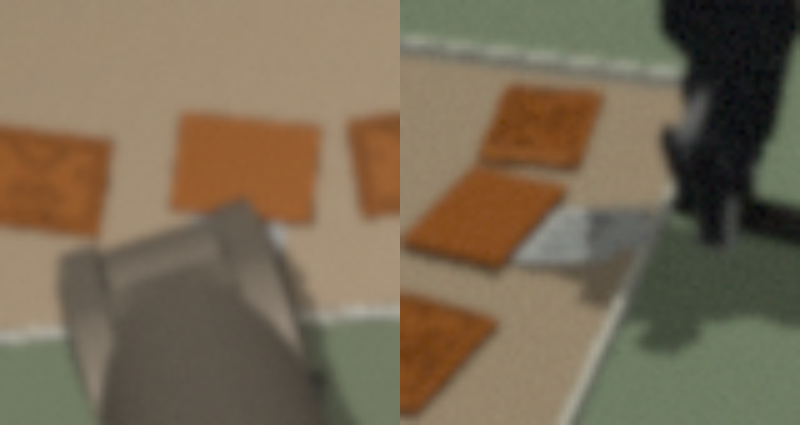

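The biscuit has been shoved about 14 mm forward, so the edge was only just grazing the mat. I'll press slightly more (still light) and advance again.

Call:
carry_out --deltas '[[[0,0.3,0],0],[[0,0.5,0.02],0],[[0,0.5,0.05],0],[[0,0.5,0.05],0]]'

```text
t: 13.15
eef_pos: [0.4917, 0.0313, 0.0591]
tool_rot: [-0.0, -0.666, 0.746, 0.001]
contact_force: [-1.8, 0.2, 2.0]
gripper_width: 0.238
```

Run:
```python
from h import *
go(tcp_for(-.0,.06),YB);ft(4)
```

```text
t 13.15 pos [0.4917 0.0313 0.0591] head -6.45 F [-1.79  0.15  2.03] T [ 0.006 -0.02   0.079] w 0.238
delta [ 0.01 -1.63 -0.09] turn 0.2
mean F,T [-1.327  0.089  2.488  0.015  0.039 -0.01 ]
```

Call:
carry_out --deltas '[[[0,-0.1,0.03],0],[[0,-0.3,0.03],0],[[0,-0.5,0.03],0],[[0,-0.7,0.03],0],[[0,-0.9,0.03],0],[[0,-0.9,0.03],0]]'

```text
t: 14.05
eef_pos: [0.501, 0.0302, 0.0588]
tool_rot: [0.0, -0.666, 0.746, 0.0]
contact_force: [-1.1, 0.2, 3.5]
gripper_width: 0.238
```

Run:
```python
from h import *
go(tcp_for(-.0,.06),YB);ft(3)
cv=lambda im:((cv2.cvtColor(im,cv2.COLOR_RGB2HSV)[...,1]>165)&(im[...,0]>90)).astype(np.uint8)
for n in('top0','top3','top4','now'):
    im=np.load(f'pics/{n}.npy') if n!='now' else snap('top','top5')
    m=cv(im)[130:180,298:342]; k=np.argwhere(m[:, :])
    # far edge rows by column
    far=[np.nonzero(m[:,c])[0].min()+130 for c in range(12,34,4) if m[:,c].any()]; print(n,far,np.round(k.mean(0)+[130,298],1),len(k))
    print('   left col edge rows',[ (lambda r:(r.min()+130,r.max()+130))(np.nonzero(m[:,c])[0]) for c in (8,9,10)])
```

```text
t 14.05 pos [0.501  0.0302 0.0588] head -6.46 F [-1.1   0.18  3.46] T [-0.019 -0.158 -0.057] w 0.238
delta [ 0.01 -0.68 -0.12] turn 0.1
mean F,T [-0.823  0.095  2.593 -0.077 -0.172 -0.008]
top0 [np.int64(149), np.int64(149), np.int64(150), np.int64(150), np.int64(151), np.int64(152)] [157.7 318.1] 413
   left col edge rows [(np.int64(153), np.int64(165)), (np.int64(149), np.int64(164)), (np.int64(149), np.int64(165))]
top3 [np.int64(149), np.int64(149), np.int64(150), np.int64(151), np.int64(151), np.int64(151)] [157.6 318.4] 418
   left col edge rows [(np.int64(153), np.int64(164)), (np.int64(149), np.int64(164)), (np.int64(149), np.int64(164))]
top4 [np.int64(144), np.int64(145), np.int64(145), np.int64(146), np.int64(146), np.int64(147)] [152.7 318.9] 409
   left col edge rows [(np.int64(151), np.int64(160)), (np.int64(145), np.int64(160)), (np.int64(144), np.int64(160))]
now [np.int64(143), np.int64(143), np.int64(144), np.int64(144), np.int64(145), np.int64(145)] [151.4 319. ] 402
   left col edge rows [(np.int64(152), np.int64(159)), (np.int64(144), np.int64(159)), (np.int64(143), np.int64(159))]
```

Run:
```python
from h import *
ft(3)
ims=np.mean([read_camera('side').astype(float) for _ in range(6)],0)
im=np.clip(ims*1.3,0,255).astype(np.uint8)[185:225,268:322]
cv2.imwrite('pics/c6.png',cv2.resize(im,None,fx=14,fy=14,interpolation=cv2.INTER_CUBIC)[...,::-1])
```

```text
mean F,T [ 0.206 -0.242  1.926 -0.087 -0.266 -0.012]
```

View pics/c6.png

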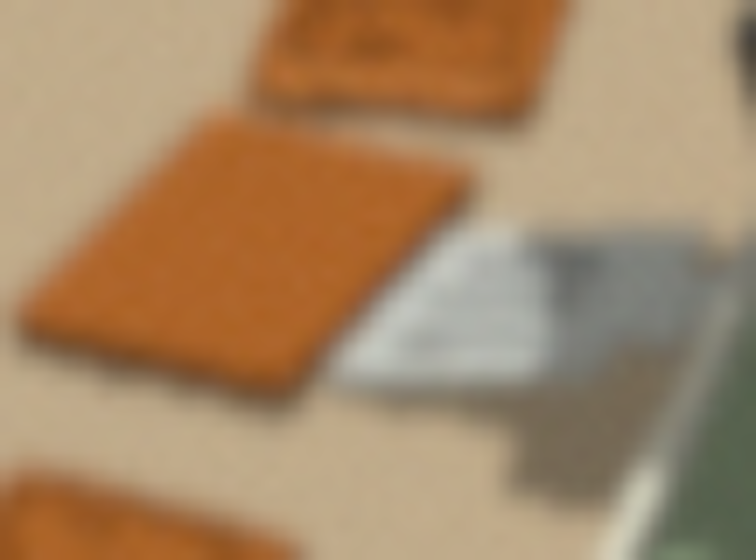

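Run:
```python
from h import *
o=np.array([.501,.0302]); e=ex; l=np.array([-e[1],e[0]])
print('pred blade L corner px',w2p('side',[*(o+.125*e+.03*l),.011]),'R',w2p('side',[*(o+.125*e-.03*l),.011]),'rootL',w2p('side',[*(o+.058*e+.03*l),.029]))
q=lambda x,y,z:np.round(p2w('side',268+x/14,185+y/14,z),4)
print('seen blade L corner',q(333,385,.011),'blade far R visible corner',q(470,232,.012),'rear L',q(550,385,.02))
for n,x,y in (('farL',18,318),('nearL',285,392),('nearR',475,172),('farR',225,112)): print(n,q(x,y,.021))
```

```text
pred blade L corner px [288.11975124 211.30003449] R [297.58268565 200.9627109 ] rootL [309.4113217  211.47526071]
seen blade L corner [0.6166 0.0482 0.011 ] blade far R visible corner [ 0.6089 -0.013   0.012 ] rear L [0.5704 0.0473 0.02  ]
farL [0.6803 0.0587 0.021 ]
nearL [0.6192 0.0672 0.021 ]
nearR [ 0.6108 -0.0221  0.021 ]
farR [ 0.6698 -0.0286  0.021 ]
```

The biscuit is flat and unbroken, with the blade just at its foot under the bevel. Pushed slowly, it slides along instead of climbing. I'll back off 12 mm, check the touch, then make a brisker thrust so that the biscuit's inertia helps.

Call:
carry_out --deltas '[[[0,0.4,0],0],[[0,0.8,0],0],[[0,1.2,0],0],[[0,1.2,0],0],[[0,1.2,0],0]]'

```text
t: 15.22
eef_pos: [0.4882, 0.0317, 0.0587]
tool_rot: [-0.0, -0.666, 0.746, 0.001]
contact_force: [-1.9, 0.2, 3.6]
gripper_width: 0.244
```

Run:
```python
from h import *
go(tcp_for(-.0,.06),YB);ft(4)
```

```text
t 15.22 pos [0.4882 0.0317 0.0587] head -6.44 F [-1.9   0.19  3.59] T [ 0.091  0.077 -0.008] w 0.244
delta [ 0.01 -1.97 -0.13] turn 0.2
mean F,T [-2.5    0.563  3.464  0.034  0.051  0.014]
```

Call:
carry_out --deltas '[[[0,-0.5,-0.01],0],[[0,-2.1,-0.01],0],[[0,-3.6,-0.01],0],[[0,-3.6,-0.01],0],[[0,-3.6,-0.01],0]]'

```text
t: 16.0
eef_pos: [0.5251, 0.0274, 0.0588]
tool_rot: [0.0, -0.666, 0.746, 0.0]
contact_force: [0.7, -0.7, 0.8]
gripper_width: 0.237
```

Run:
```python
from h import *
go(tcp_for(-.0,.06),YB);ft(3)
a=snap('top','top7'); 
ims=np.mean([read_camera('side').astype(float) for _ in range(4)],0)
im=np.clip(ims*1.2,0,255).astype(np.uint8)[185:225,258:322]
cv2.imwrite('pics/c7.png',np.hstack([cv2.resize(im,None,fx=8,fy=8,interpolation=cv2.INTER_CUBIC),cv2.resize(a[130:170,298:338],None,fx=7,fy=8,interpolation=cv2.INTER_CUBIC)])[...,::-1])
```

```text
t 16.0 pos [0.5251 0.0274 0.0588] head -6.47 F [ 0.74 -0.73  0.76] T [-0.083 -0.616  0.004] w 0.237
delta [ 0.    1.74 -0.12] turn 0.1
mean F,T [ 1.338  0.009  1.529 -0.078 -0.602  0.004]
```

View pics/c7.png

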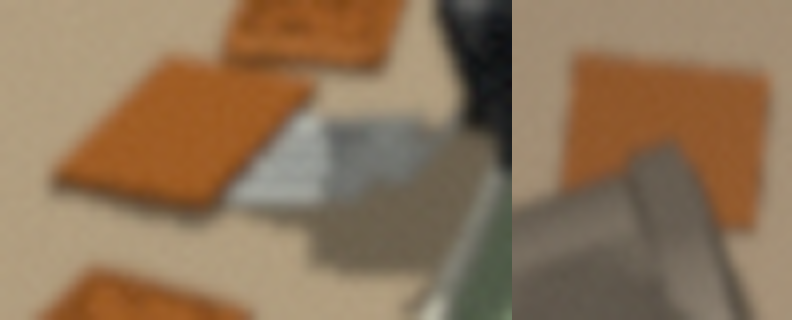

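Run:
```python
from h import *
for n,u,v in (('FL',307,136.5),('FR',334.6,139.3),('NR',332.3,158.8)): print('top',n,p2w('top',u,v,.021))
for n,x,y in (('FL',50,180),('NL',212,207),('NR',315,90),('FR',165,55)): print('side',n,p2w('side',258+x/8,185+y/8,.021))
o=np.array([.5251,.0274]);print('tip',o+.125*ex)
print('blade visible L',p2w('side',258+228/8,185+205/8,.012),'pred px of tip L',w2p('side',[*(o+.125*ex+.03*np.array([-ex[1],ex[0]])),.011]))
# same on earlier frames: top0 reference corners
print('ref near edge mid',B-.032*ex)
```

```text
top FL [0.70101796 0.0506006  0.021     ]
top FR [ 0.69118395 -0.03623187  0.021     ]
top NR [ 0.62889417 -0.02867337  0.021     ]
side FL [0.6942976  0.06207212 0.021     ]
side NL [0.63334746 0.06055085 0.021     ]
side NR [ 0.62558358 -0.02347746  0.021     ]
side FR [ 0.68774989 -0.02966587  0.021     ]
tip [0.6492716  0.01303286]
blade visible L [0.63366999 0.04520701 0.012     ] pred px of tip L [280.59129407 209.34292675]
ref near edge mid [0.60021207 0.01867799]
```

The fast thrust worked: the tip is now about 12 mm past the foot of the near edge, under the biscuit, with a light upward load. I'll hold a light touch on the mat briefly, then start lifting along the arc.

Call:
carry_out --deltas '[[[0,0,0.02],0],[[0,-0.1,0.02],0],[[0,-0.1,0.02],0]]'

```text
t: 16.73
eef_pos: [0.5244, 0.0275, 0.0585]
tool_rot: [-0.001, -0.666, 0.746, 0.001]
contact_force: [-3.2, -0.7, 4.7]
gripper_width: 0.236
```

Run:
```python
from h import *
go(tcp_for(-.0,.06),YB);ft(3)
```

```text
t 16.73 pos [0.5244 0.0275 0.0585] head -6.43 F [-3.18 -0.65  4.71] T [-0.013  0.156 -0.042] w 0.236
delta [ 0.    1.67 -0.14] turn 0.2
mean F,T [-3.099 -0.84   4.376 -0.018  0.119 -0.026]
```

Call:
carry_out --deltas '[[[0,0,-0.3],0],[[0,0,-0.7],0],[[0,-0.1,-1.1],0],[[0,-0.2,-1.6],0],[[0,-0.4,-2.1],0],[[0,-0.6,-2.6],0],[[0,-0.7,-2.8],0],[[0,-0.7,-2.8],0]]'

```text
t: 17.82
eef_pos: [0.5317, 0.0267, 0.0866]
tool_rot: [-0.001, -0.666, 0.746, 0.001]
contact_force: [-0.3, 1.0, -2.0]
gripper_width: 0.239
```

Run:
```python
from h import *
go(tcp_for(-.0,.06),YB);ft(2)
a=snap('top','top8'); 
im=np.clip(read_camera('side')*1.2,0,255).astype(np.uint8)[175:225,258:322]
cv2.imwrite('pics/c8.png',np.hstack([cv2.resize(im,None,fx=8,fy=8,interpolation=cv2.INTER_CUBIC),cv2.resize(a[125:175,298:338],None,fx=7,fy=8,interpolation=cv2.INTER_CUBIC)])[...,::-1])
```

```text
t 17.82 pos [0.5317 0.0267 0.0866] head -6.43 F [-0.28  1.   -1.98] T [-0.002  0.1    0.012] w 0.239
delta [0.01 2.4  2.67] turn 0.2
mean F,T [-0.409  0.401 -1.554  0.033  0.093  0.022]
```

View pics/c8.png

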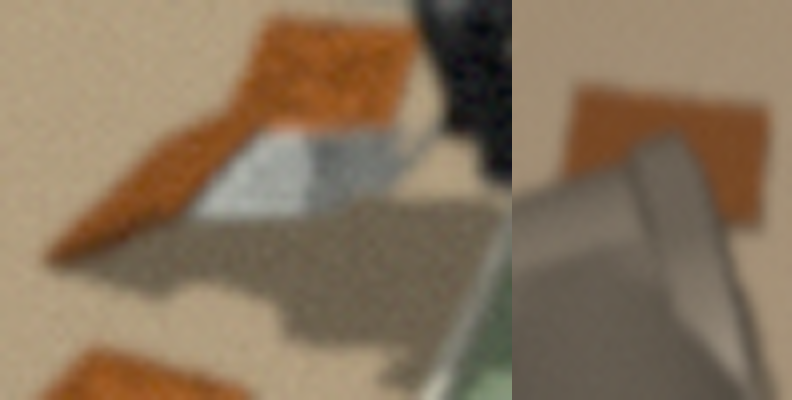

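Side view: the biscuit stands tilted about 40° on the blade with its far edge still planted. I'll continue the arc.

Call:
carry_out --deltas '[[[0,-0.25,-0.3],0],[[0,-0.55,-0.6],0],[[0,-0.85,-0.85],0],[[0,-1.2,-1.1],0],[[0,-1.55,-1.25],0],[[0,-1.9,-1.4],0],[[0,-2.25,-1.5],0],[[0,-2.6,-1.55],0],[[0,-2.95,-1.6],0],[[0,-3.3,-1.6],0]]'

```text
t: 19.23
eef_pos: [0.5644, 0.023, 0.1022]
tool_rot: [-0.001, -0.666, 0.746, 0.001]
contact_force: [-0.4, -0.0, -0.7]
gripper_width: 0.241
```

Call:
carry_out --deltas '[[[0,-0.35,0],0],[[0,-0.7,0],0],[[0,-1.05,0],0],[[0,-1.4,0],0],[[0,-1.75,0],0],[[0,-2.1,0],0],[[0,-2.4,0],0],[[0,-2.4,0],0],[[0,-2.4,0],0]]'

```text
t: 20.35
eef_pos: [0.5882, 0.0203, 0.1021]
tool_rot: [-0.001, -0.666, 0.746, 0.001]
contact_force: [-0.2, 0.1, -0.5]
gripper_width: 0.237
```

Run:
```python
from h import *
go([.4262,-.3492,.16],-5.46);ft(2)
a=snap('top','top9'); 
im=np.clip(read_camera('side')*1.2,0,255).astype(np.uint8)[165:215,250:314]
cv2.imwrite('pics/c9.png',np.hstack([cv2.resize(im,None,fx=8,fy=8,interpolation=cv2.INTER_CUBIC),cv2.resize(a[105:155,298:338],None,fx=7,fy=8,interpolation=cv2.INTER_CUBIC)])[...,::-1])
```

```text
t 20.35 pos [0.5882 0.0203 0.1021] head -6.43 F [-0.18  0.15 -0.46] T [ 0.04   0.08  -0.058] w 0.237
delta [38.53 11.98 -5.76] turn -1.0
mean F,T [-0.31   0.705 -0.878  0.053  0.06  -0.021]
```

View pics/c9.png

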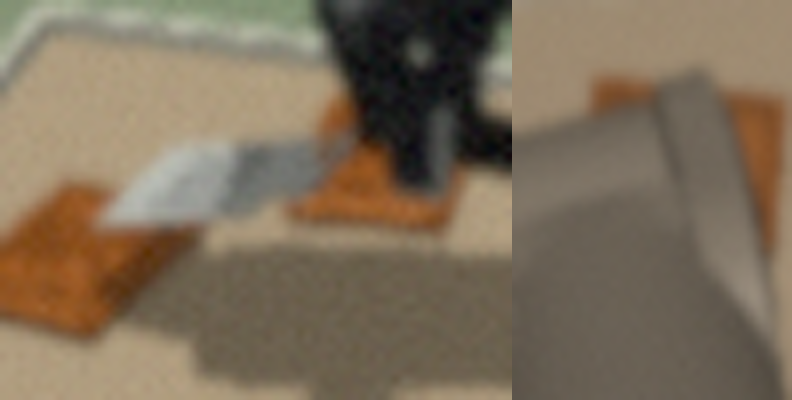

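The biscuit is turned: it lies flat with its relief face up. Now I'll take the turner back to the rest.

Call:
carry_out --deltas '[[[0,0,-1.5],0],[[0,1,-4],0],[[2,2.5,-5.8],0],[[6,4,-5.8],0],[[11,5.5,-5.8],0],[[16,7,-5.8],0],[[21,8.5,-5.8],0],[[26,10,-5.8],-0.5],[[31,11.5,-5.8],-1],[[35,12,-5.8],-1]]'

```text
t: 21.75
eef_pos: [0.4287, -0.3164, 0.1618]
tool_rot: [-0.001, -0.672, 0.74, 0.0]
contact_force: [0.7, -0.1, -2.3]
gripper_width: 0.237
```

Run:
```python
from h import *
go([.4262,-.3492,.16],-5.46)
```

```text
t 21.75 pos [ 0.4287 -0.3164  0.1618] head -5.53 F [ 0.68 -0.08 -2.27] T [ 0.07  -0.024 -0.026] w 0.237
delta [ 3.29 -0.07  0.18] turn -0.1
```

Call:
carry_out --deltas '[[[2,0,0],0],[[3.3,-0.1,0],0],[[3.3,-0.1,1],0],[[3.3,-0.1,3],0],[[3.3,-0.1,5],0],[[3.3,-0.1,7],0],[[3.3,-0.1,8],0],[[3.3,-0.1,8],0]]'

```text
t: 22.75
eef_pos: [0.4263, -0.3482, 0.0811]
tool_rot: [-0.001, -0.673, 0.74, 0.001]
contact_force: [0.3, -0.6, -0.7]
gripper_width: 0.236
```

Run:
```python
from h import *
go([.4262,-.3492,.0605],-5.46);ft(3)
a=snap('top','top10'); b=read_camera('side')
b3=np.load('pics/side0.npy')
# handle dark line slope in the side view, now vs. start
for n,im in(('now',b),('start',b3)):
    s=im[125:170,350:425].max(2)<60; 
    print(n,s.sum())
```

```text
t 22.75 pos [ 0.4263 -0.3482  0.0811] head -5.45 F [ 0.32 -0.57 -0.65] T [-0.036  0.08   0.022] w 0.236
delta [ 0.11 -0.01  2.06] turn 0.0
mean F,T [ 0.113 -0.046 -0.919  0.013  0.043 -0.01 ]
now 322
start 117
```

Lowering gently and watching the force.

Call:
carry_out --deltas '[[[0.1,0,0.5],0],[[0.1,0,1],0],[[0.1,0,1.4],0],[[0.1,0,1.7],0],[[0.1,0,1.8],0],[[0.1,0,1.8],0]]'

```text
t: 23.7
eef_pos: [0.4268, -0.3505, 0.0645]
tool_rot: [-0.001, -0.672, 0.74, -0.0]
contact_force: [-0.8, -0.3, -0.1]
gripper_width: 0.239
```

Run:
```python
from h import *
go([.4262,-.3492,.0600],-5.46);ft(3)
```

```text
t 23.7 pos [ 0.4268 -0.3505  0.0645] head -5.52 F [-0.79 -0.25 -0.12] T [-0.041  0.05   0.01 ] w 0.239
delta [-0.13  0.07  0.45] turn -0.1
mean F,T [-0.087 -0.094 -0.388 -0.02   0.045  0.006]
```

Call:
carry_out --deltas '[[[-0.12,0,0.1],0],[[-0.12,0,0.2],0],[[-0.12,0,0.2],0],[[-0.12,0,0.2],0]]'

```text
t: 24.3
eef_pos: [0.427, -0.3494, 0.0626]
tool_rot: [-0.001, -0.672, 0.74, -0.0]
contact_force: [0.2, -0.0, -1.2]
gripper_width: 0.237
```

Run:
```python
from h import *
go([.4262,-.3492,.0600],-5.46);ft(3)
```

```text
t 24.3 pos [ 0.427  -0.3494  0.0626] head -5.52 F [ 0.19 -0.04 -1.15] T [-0.009  0.067  0.009] w 0.237
delta [-0.02  0.08  0.26] turn -0.1
mean F,T [-0.01  -0.047 -1.201  0.013  0.017  0.013]
```

Call:
carry_out --deltas '[[[0,0.05,0.1],0],[[0,0.05,0.2],0],[[0,0.05,0.25],0],[[0,0.05,0.25],0]]'

```text
t: 24.9
eef_pos: [0.4265, -0.3494, 0.0601]
tool_rot: [-0.001, -0.672, 0.74, -0.0]
contact_force: [-0.4, -0.3, -0.9]
gripper_width: 0.239
```

Run:
```python
from h import *
go([.4262,-.3492,.0600],-5.46);ft(3)
```

```text
t 24.9 pos [ 0.4265 -0.3494  0.0601] head -5.52 F [-0.42 -0.34 -0.89] T [0.002 0.091 0.006] w 0.239
delta [-0.02  0.03  0.01] turn -0.1
mean F,T [ 0.355 -0.266 -1.142  0.003  0.042 -0.01 ]
```

Call:
carry_out --deltas '[[[0,0,0.1],0],[[0,0,0.1],0],[[0,0,0.1],0]]'

```text
t: 25.38
eef_pos: [0.4266, -0.3495, 0.0599]
tool_rot: [-0.001, -0.672, 0.74, -0.0]
contact_force: [-2.6, 1.7, 7.6]
gripper_width: 0.238
```

Run:
```python
from h import *
go([.4262,-.3492,.0600],-5.46);ft(3)
```

```text
t 25.38 pos [ 0.4266 -0.3495  0.0599] head -5.53 F [-2.56  1.71  7.62] T [ 0.442  0.477 -0.001] w 0.238
delta [-0.02  0.04 -0.01] turn -0.1
mean F,T [-2.043  1.598  7.527  0.409  0.479 -0.   ]
```

Seated at the same height as when it was gripped. Release, wait, then rise.

Call:
carry_out --deltas '[[[0,0,0],0],[[0,0,0],0],[[0,0,0],0],[[0,0,0],0],[[0,0,0],0],[[0,0,0],0]]' --hand 1

```text
t: 26.22
eef_pos: [0.4266, -0.3495, 0.0599]
tool_rot: [-0.001, -0.672, 0.74, -0.0]
contact_force: [-0.5, -0.7, 0.7]
gripper_width: 0.999
```

Call:
carry_out --deltas '[[[0,0,-0.5],0],[[0,0,-2],0],[[0,0,-5],0],[[0,0,-9],0],[[0,0,-14],0],[[4,3,-18],0],[[10,3,-18],0],[[16,3,-18],0],[[20,3,-18],0],[[20,3,-18],0]]'

```text
t: 27.48
eef_pos: [0.3754, -0.5487, 0.241]
tool_rot: [-0.002, -0.67, 0.742, -0.001]
contact_force: [-0.6, -0.3, -0.3]
gripper_width: 1.0
```

Run:
```python
from h import *
go([.4262,-.3492,.0600],-5.46)
a=snap('top','top11'); b=read_camera('side')
w=np.hstack([cv2.resize(a[90:195,245:389],None,fx=3.3,fy=3.3,interpolation=cv2.INTER_CUBIC)[:340],cv2.resize(a[172:258,408:466],None,fx=3.96,fy=3.96,interpolation=cv2.INTER_CUBIC)[:340]])
w2=np.zeros((250,w.shape[1],3),np.uint8); s1=cv2.resize(b[130:180,340:420],None,fx=4.3,fy=5)[:250]; s2=cv2.resize(b[165:215,250:320],None,fx=4.8,fy=5); s=np.hstack([s1,s2])[:, :w.shape[1]]; w2[:,:s.shape[1]]=s
c=np.vstack([w,w2]); print(c.shape); cv2.imwrite('pics/c10.png',c[...,::-1])
# handle line now vs start
for n in('top0','top11'):
    g=np.load(f'pics/{n}.npy')[200:260,425:455].max(2); ys,xs=np.nonzero(g<70); print(n,cv2.minAreaRect(np.c_[xs+425,ys+200].astype(np.float32)),len(xs))
hsv=cv2.cvtColor(a,cv2.COLOR_RGB2HSV); m=((hsv[...,1]>165)&(hsv[...,2]>60)).astype(np.uint8); m[:100]=0;m[180:]=0;m[:,:255]=0;m[:,378:]=0
n,l,st,ce=cv2.connectedComponentsWithStats(m)
T=np.array([.6827,.0232]); y=.0575
for i in range(1,n):
    if st[i,4]>100:
        p=p2w('top',*ce[i],.02); d=p[:2]-T; print(np.round(ce[i],1),st[i,4],p,'mat frame',np.cos(y)*d[0]+np.sin(y)*d[1],-np.sin(y)*d[0]+np.cos(y)*d[1])
```

```text
t 27.48 pos [ 0.3754 -0.5487  0.241 ] head -5.81 F [-0.56 -0.3  -0.33] T [ 0.078  0.005 -0.018] w 1.0
delta [-20.42  -3.05  18.02] turn -0.4
(590, 705, 3)
top0 ((441.11553955078125, 232.0362091064453), (5.872202396392822, 36.23148727416992), 3.3664605617523193) 183
top11 ((441.0, 232.0), (36.0, 6.0), 90.0) 187
[322.  125.3] 401 [0.73719213 0.00336091 0.02      ] mat frame 0.05326194867083677 -0.02293787845466629
[354.2 151.6] 311 [ 0.65145622 -0.09705077  0.02      ] mat frame -0.038102749957791414 -0.11825650530142544
[276.7 155.7] 449 [0.64028022 0.14579477 0.02      ] mat frame -0.03530435450114719 0.1248299557031909
```

View pics/c10.png

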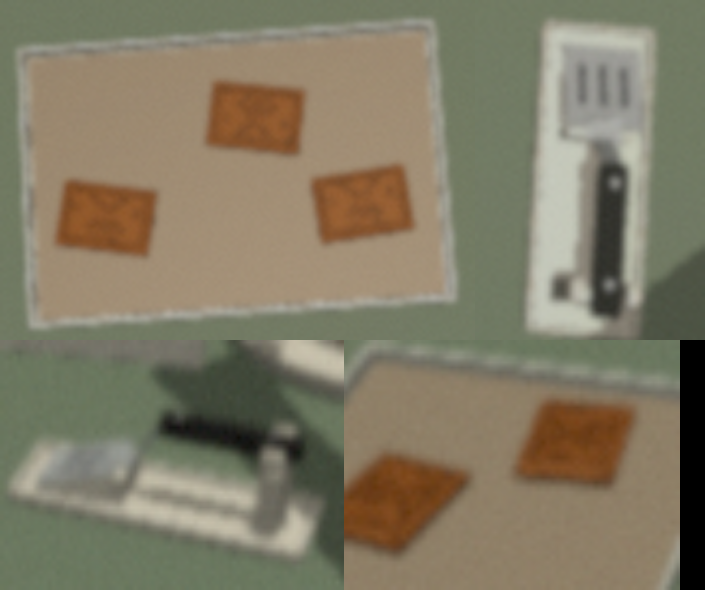

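Everything checks out: the biscuit is face up at about (+53, −23) mm in the mat frame, the other biscuits haven't moved, and the turner lies as before. Handing in.

```bash
python3 -c "
from h import *
print(bot.hand_in())"
```

```text
the job is handed in; nothing more can be done
None
```

The middle biscuit is turned over and lies flat on the mat with its moulded face up. The turner is back in its rest, and the job was handed in at about 27.6 s of the 67 s. No verdict was reported.

**How it went:** Slow sliding did not get the blade under. It only pushed the biscuit forward about 20 mm, even with the blade touching the mat at roughly 2–5 N. I backed off and made a faster thrust, which got the edge under. I then lifted the biscuit along an arc until it tipped over.

**Last checks:**
- **Biscuit:** its relief shows in both cameras. Its centre is about (+53, −23) mm in the mat frame, well inside the limits. It looks flat by eye; I did not measure its tilt or height.
- **Turner:** the handle is within a pixel (about 3 mm) of where it first lay, and the blade hangs over the dish.
- **Other things:** biscuits b and c have not moved measurably. I did not re-measure the cup, but the arm did not go near it. The gripper is open and clear of everything.

**Uncertain:**
- **Step 1:** the cameras could not show the blade touching the mat under the biscuit. I inferred it from the wrist force, whose sideways and torque readings were noisy and partly inconsistent.
- **Force on the mat:** it peaked at an estimated 6 N against the 8 N limit in my readings between moves. I had no reading during the fast thrust itself.

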